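Inspect a culture dish, load the light box and hold its shutter half open

ROBOT

A 6-joint arm with a two-finger parallel gripper is mounted at the origin on the work surface. World frame = base frame: x ahead of the robot, y to its left, z up, the work surface at z = 0. Lengths are in m, angles in rad, forces in N, time in s.
With the tool pointing down it reaches from about 0.35 to 1 m from the base axis. Payload 7.1 kg.
Tool frame: the origin (TCP) lies at the centre of the arm's flange, where the gripper is bolted on; the fingertips stand 173 mm ahead of it and the grasp point (between the pads) lies 155 mm ahead of it (r.nose_length is the distance from the TCP to the fingertips, in m); z points along the fingers, y is the line along which they close (so a half turn about z gives the same grasp; the last joint's range is limited). The gripper opens to 85 mm and grips with 20 to 120 N. Pads are 22 mm wide; open, the fingers measure 114 mm over their backs; the gripper's body (76 mm by 85 mm) begins 54 mm behind the grasp point. The pads swing forward as they close: fully open they stand 13 mm farther back than shut.
Start: joints at [1.165, 0.423, 1.63, -0, 1.089, -0.019], TCP at [0.236, 0.579, 0.405] pointing down, gripper open.
Joint ranges: [-3, 3], [-0.9, 2.11], [0.09, 2.58], [-1.31, 4.45], [0.11, 2.69], [-2.54, 2.54]. Speed limits (rad/s): [2.39, 2.39, 3.01, 3.14, 3.14, 3.14].

INTERFACE

Orientations are given as a unit quaternion [x, y, z, w].
In Python, from plant import r gives the robot as it stands.
- The arm moves only by the shell command python3 -m creep 'ROWS' [FORCE]. ROWS is JSON, a list of rows, each a list of 5 numbers: the finger opening in m, from 0 to 0.0854, then the shift along the tool's x, y, z in m, then the turn about the tool's z in rad. A call has 1 to 12 rows; each row is the pose to reach, as a shift and turn from the pose commanded when the call began, along the tool's axes at that moment; what a row does not reach only later rows make up. A row lasts 1/12 s, in which the tool goes at most 41.7 mm and 7.16 degrees, less where a joint would pass 70% of its speed; a pose out of reach is approached as far as the arm can. A call with a gripper value outside its range is refused whole. The fingers move at their own pace and stop on an object; FORCE is the grip in N (left out, the last holds). Time passes only in rows, so rows that repeat a pose let the fingers close. It gives the time, the measured TCP pose, the force, the opening and the grip force at its end, in the units of the state.
- r.get_state(): the state, without advancing time (a new reading comes with each control period).
- r.camera(name): name is "scene" or "side" or "wrist"; returns a dict with "img" (400x640x3 uint8, red, green, blue), "fx", "fy", "cx", "cy" (pixels), "rvec" (rotation vector, rad) and "tvec" (3), from world to camera coordinates, as OpenCV has them. Camera axes: x right, y down, z forward; pixel columns grow to the right and rows downward; lengths in m; the calibration is good to about 2 mm. A picture is of the moment at which its call begins. There is no depth.
- r.hand_in(): hands the job in; it is judged then, once.
Trained networks look in a picture, given as the dict that the camera call returned (one of the last four; its "shot" number tells which), for a name from the list of things; names that differ only in an ending like _2 or _b are one class to them, and where a whole thing is asked for, a point or a joint stands for the part that bears it (a point fixed in the world has none). Each returns a list of dicts, best first, with "confidence" (0 to 1); they miss things now and then, are a little off and sometimes report something else, mostly with a low value. They report only what shows in the picture. A call takes as long as a camera call. They do not tell look-alikes from the thing itself.
- r.search_frame(picture, query): "centre" ([x, y, z] in m, in world coordinates, good to about 4 mm: the middle of the surface that is visible of it).
- r.cut_out(picture, query): "mask" (400x640 bool, what is visible of it).
- r.pinpoint(picture, query): "centre" ([x, y, z] in m, in world coordinates, good to about 4 mm: a listed point, or the origin of a listed thing).
The state is a dict: "clock": time; "joints": joint angles; "dq": joint speeds; "joint_efforts": joint torques, N m; "ee_pos": TCP position; "ee_rot": TCP orientation; "ft_force": force on the tool from outside, world axes, zero at the start; "ft_torque": the same for the moment, N m; "gripper_width": finger opening in m; "finger_force": force on a finger pad.
Only numpy, scipy, OpenCV 4.12 (cv2) and the standard library are available. Lean on these libraries where they do the work, as an engineer would, in place of code of your own. Each camera call takes 0.05 s, during which the arm holds its last target. There are 200 camera calls.

TASK

Pick up the small closed culture dish, lift it to the viewing point above the reading mirror (centred between the two posts, level with their ball tips) and hold it there level and still for about two seconds, then set it down, without dropping it, inside the round rim of the light box's nest and let it go while the shutter is still shut. Then slide the light box's sprung shutter by its upright tab to half of its travel, where the tab stands in line with the two index bars, and finish while still holding it there against the spring: do not let go of the tab at the end. Keep the small dish upright throughout and leave the large dish, the bottle and the tube rack where they stand.

Things in the scene. Friction and masses are not known exactly. Their poses are not given: they have to be found in the camera images.
- dish_center (a point): Centre (half-way up) of the small closed culture dish: a clear round dish with a beige filling, 56 mm across, 20 mm high, 35 g (varies by a third or so), standing loose and flat on the table. It is the smaller of two such dishes. z axis up; its yaw has no meaning.
- view_point (a point): The viewing point of the reading stand, fixed, 140 mm above the table: the middle between the two black ball tips (12 mm across) of two upright steel posts (8 mm thick, each 88 mm from this point along the stand's y axis). Hold the dish with its centre here. Below it is a tilted mirror, whose top edge is about 66 mm above the table, on a white base plate 100 x 200 x 10 mm. Axes: z up, y from post to post.
- reader: The light box, a fixed white box 160 mm (its x) by 280 mm (its y), deck 55 mm above the table. Origin at the centre of its underside, z up. On the deck stand the nest (towards -y) and the shutter tab (towards +y). It does not move when pushed.
- nest (a point): Centre of the nest's flat glass floor on the light box, 66 mm above the table, at reader x 0, y -70 mm. The dish must stand on this floor inside a round aluminium rim of 64 mm inner and 80 mm outer diameter that stands 5 mm above the floor; seated, the dish's centre is 10 mm above this point. Axes as reader.
- shutter_tab (a point): Point on the shutter's upright black tab, 30 mm above the deck (85 mm above the table), in the middle of the tab. The tab is 26 mm wide (reader x), 12 mm thick (reader y, the sliding direction), and stands from 5 to 48 mm above the deck, its foot plate 34 x 30 mm to 7 mm above the deck. It moves along reader +y as the shutter opens; shut, it is at reader y +45 mm.
- half_mark (a point): Where shutter_tab is when the shutter is at half travel (fixed on the light box, reader y +75 mm). Marked by two fixed dark index bars beside the tab's path, 12 mm high, from 42 to 56 mm to either side of it along reader x.
- shutter (a joint): Opening of the shutter in m: 0 shut (as at the start), 0.03 half, 0.06 fully open, growing as the tab moves along reader +y. A spring drives it shut: about 4 N when shut, rising 0.2 N per mm, so about 10 N at half and 16 N fully open; let go, it snaps shut.
- large_dish_center (a point): Centre (half-way up) of the large closed culture dish, 90 mm across, 16 mm high, of the same kind as the small one, loose on the table. Leave it alone. It and the small dish may be in either's place.
- bottle_center (a point): Centre (half-way up) of a white jar, 56 mm across, 95 mm high, loose on the table. Leave it alone.
- rack_center (a point): Centre of a blue tube rack block, 65 x 130 x 35 mm, with tube caps to 49 mm above the table, loose beyond the light box. Leave it alone.
Not all that is in view belongs to the job. Leave any orange or yellow look-alike of the part that bears dish_center alone.

How it is judged:
By the outcome, as a careful person would: the job done as asked, in the order asked, and still so for the second after the job is handed in, while the arm keeps its last pose, push and grip.
It also fails if it takes over 58 s, if anything falls off the work surface, if the arm or the gripper's body presses on something with over 40 N, if the wrist force passes 120 N, or if a joint passes its speed limit or range.

## Working session

There is one attempt and no reset: what is moved stays moved. The work goes in short steps, Python scripts to look and compute and a shell command to move; the robot and the scene stay as the last step left them, time stands still between calls to the robot, and variables do not carry over. Pictures are saved under pics/ and viewed, at most 10 in all, crops included, and the job is handed in when it is done.

```bash
mkdir -p pics; ls
cat > h.py <<'E'
from plant import r
import numpy as np, cv2
from scipy.spatial.transform import Rotation as R
def save(p,n): cv2.imwrite(f'pics/{n}.png',cv2.cvtColor(p['img'],cv2.COLOR_RGB2BGR))
def proj(p,X):
    K=np.array([[p['fx'],0,p['cx']],[0,p['fy'],p['cy']],[0,0,1]])
    return cv2.projectPoints(np.array(X,float).reshape(-1,3),np.array(p['rvec']),np.array(p['tvec']),K,None)[0].reshape(-1,2)
def ray(p,uv,z):
    M=cv2.Rodrigues(np.array(p['rvec']))[0]; c=-M.T@np.array(p['tvec'])
    d=M.T@np.array([(uv[0]-p['cx'])/p['fx'],(uv[1]-p['cy'])/p['fy'],1]); return c+d*(z-c[2])/d[2]
def totool(v):
    return R.from_quat(r.get_state()['ee_rot']).inv().apply(v)
E
python3 - <<'E'
from h import *
s=r.get_state(); print(s['clock'],s['ee_pos'],R.from_quat(s['ee_rot']).as_matrix().round(3).tolist())
ims=[]
for c in ['scene','side']:
    p=r.camera(c); save(p,c+'0')
    for q in ['dish_center','large_dish_center','view_point','nest','shutter_tab','half_mark','reader','bottle_center','rack_center']:
        print(c,q,[(np.round(d['centre'],3).tolist(),round(d['confidence'],2),proj(p,d['centre'])[0].round().tolist()) for d in r.pinpoint(p,q)][:4])
E
```

```text
pics
0.0 [0.23562748 0.57856965 0.40396125] [[-0.926, 0.377, -0.001], [0.377, 0.926, -0.001], [0.0, -0.001, -1.0]]
scene dish_center [([0.458, -0.271, 0.008], 0.6, [237.0, 224.0]), ([0.597, -0.412, 0.01], 0.57, [213.0, 284.0]), ([0.388, -0.359, 0.01], 0.56, [199.0, 222.0]), ([0.34, -0.28, 0.012], 0.48, [217.0, 200.0])]
scene large_dish_center [([0.474, -0.089, 0.007], 0.57, [292.0, 202.0]), ([0.528, 0.195, 0.002], 0.26, [372.0, 177.0])]
scene view_point [([0.629, -0.23, 0.138], 0.63, [276.0, 231.0]), ([0.473, -0.089, 0.007], 0.42, [292.0, 202.0])]
scene nest [([0.533, 0.125, 0.068], 0.9, [359.0, 172.0])]
scene shutter_tab [([0.52, 0.238, 0.083], 0.78, [384.0, 152.0])]
scene half_mark [([0.516, 0.268, 0.08], 0.69, [390.0, 149.0])]
scene reader [([0.525, 0.198, 0.001], 0.81, [372.0, 176.0]), ([0.512, -0.439, 0.048], 0.49, [187.0, 258.0]), ([0.515, 0.269, 0.084], 0.48, [390.0, 148.0])]
scene bottle_center [([0.51, -0.437, 0.048], 0.96, [188.0, 257.0])]
scene rack_center [([0.773, 0.038, 0.018], 0.62, [387.0, 247.0])]
side dish_center [([0.6, -0.412, 0.01], 0.7, [321.0, 144.0]), ([0.338, -0.28, 0.01], 0.56, [401.0, 174.0]), ([0.39, -0.354, 0.01], 0.55, [384.0, 158.0]), ([0.457, -0.271, 0.011], 0.47, [363.0, 174.0])]
side large_dish_center [([0.473, -0.09, 0.008], 0.72, [356.0, 218.0]), ([0.519, 0.193, -0.004], 0.23, [334.0, 304.0])]
side view_point [([0.63, -0.228, 0.141], 0.68, [305.0, 149.0]), ([0.523, 0.195, -0.0], 0.24, [332.0, 304.0])]
side nest [([0.529, 0.123, 0.066], 0.86, [332.0, 265.0])]
side shutter_tab [([0.52, 0.24, 0.089], 0.79, [332.0, 300.0])]
side half_mark [([0.517, 0.27, 0.085], 0.76, [333.0, 312.0])]
side reader [([0.521, 0.191, -0.003], 0.63, [333.0, 303.0])]
side bottle_center [([0.512, -0.44, 0.05], 0.97, [348.0, 130.0])]
side rack_center [([0.768, 0.042, 0.016], 0.65, [246.0, 246.0])]
```

Run:
```python
import cv2
a=cv2.imread('pics/scene0.png')[120:340,130:430]
b=cv2.imread('pics/side0.png')[90:340,220:440]
cv2.imwrite('pics/c1.png',cv2.resize(a,None,fx=2.66,fy=2.66,interpolation=2))
cv2.imwrite('pics/c2.png',cv2.resize(b,None,fx=2.4,fy=2.4,interpolation=2))
```

```text
(no output)
```

View pics/c1.png

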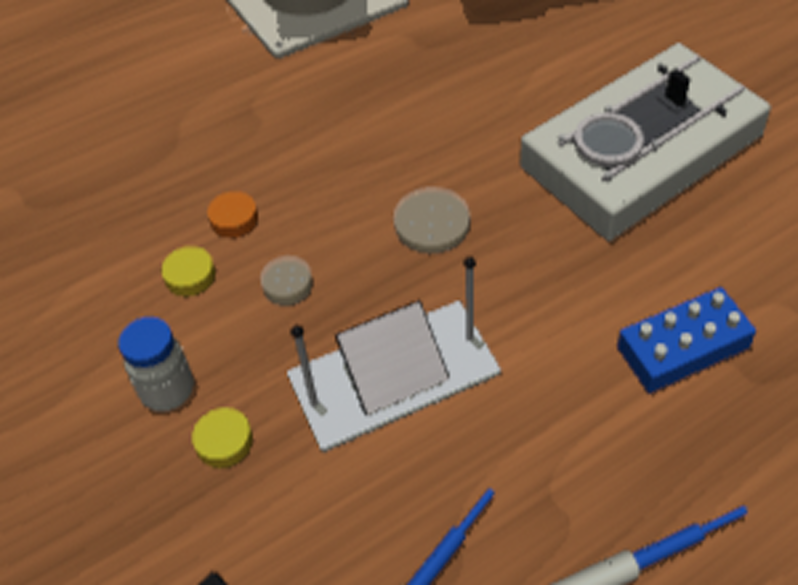

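View pics/c2.png

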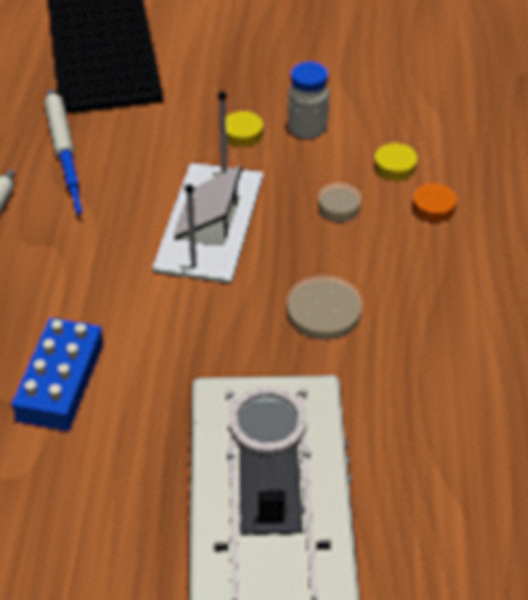

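The small dish is the beige disc at scene pixel (238,225), at about (0.458, -0.271). The large dish is at (292,202), and the orange and yellow discs are look-alikes. The nest is near (359,172) and the tab near (384,152). I'm moving above the small dish.

```bash
python3 -m creep '[[0.07,-0.02,-0.03,0,0],[0.07,-0.045,-0.06,0,0],[0.07,-0.07,-0.09,0,0],[0.07,-0.095,-0.125,0,0],[0.07,-0.12,-0.16,0,0],[0.07,-0.145,-0.19,0,0],[0.07,-0.17,-0.225,0,0],[0.07,-0.195,-0.26,0,0],[0.07,-0.22,-0.29,0,0],[0.07,-0.245,-0.325,0,0],[0.07,-0.27,-0.355,0,0],[0.07,-0.29,-0.385,0,0]]' 25
python3 - <<'E'
from h import *
s=r.get_state();print(s['joints'],r.nose_length,s['ee_pos'])
print(totool(np.array([0.4575,-0.271,0.26])-s['ee_pos']))
p=r.camera('scene');q=r.camera('side')
for z in [.14]:
  a=[ray(p,u,z) for u in [(241.7,244.4),(306.3,218.9)]]; b=[ray(q,u,z) for u in [(312.5,130),(299,168.75)]]
  print(a,b,np.mean(a,0),np.mean(b,0))
E
```

```text
clock: 2.0
ee_pos: [0.3595, 0.1108, 0.4052]
ee_rot: [0.192, 0.981, 0.0, 0.001]
ft_force: [-0.0, 0.3, -0.0]
gripper_width: 0.0697
finger_force: 0.0
[ 2.67504388e-01  4.18744498e-02  2.14144796e+00 -2.52182578e-04
  9.56621350e-01 -9.16263306e-01] 0.1734 [0.35945938 0.11082977 0.40520966]
[-0.23465207 -0.31673942  0.14528019]
[array([ 0.61747547, -0.31947029,  0.14      ]), array([ 0.6408962 , -0.14592203,  0.14      ])] [array([ 0.61563533, -0.31901722,  0.14      ]), array([ 0.63772345, -0.14419308,  0.14      ])] [ 0.62918584 -0.23269616  0.14      ] [ 0.62667939 -0.23160515  0.14      ]
```

```bash
python3 -m creep '[[0.07,-0.02,-0.028,0.01,0],[0.07,-0.045,-0.06,0.03,0],[0.07,-0.07,-0.095,0.05,0],[0.07,-0.095,-0.127,0.065,0],[0.07,-0.12,-0.16,0.08,0],[0.07,-0.145,-0.195,0.095,0],[0.07,-0.17,-0.23,0.11,0],[0.07,-0.19,-0.26,0.12,0],[0.07,-0.21,-0.285,0.13,0],[0.07,-0.225,-0.305,0.14,0],[0.07,-0.235,-0.317,0.145,0],[0.07,-0.235,-0.317,0.145,0]]'
python3 - <<'E'
from h import *
s=r.get_state()
p=r.camera('wrist'); save(p,'w1')
e=np.array(s['ee_pos']); M=R.from_quat(s['ee_rot'])
print(e,proj(p,[0.4575,-0.271,.02]))
for d in r.pinpoint(p,'dish_center')[:3]: print(d['centre'],d['confidence'],proj(p,d['centre']))
q=r.camera('scene'); save(q,'s1')
for d in r.pinpoint(q,'dish_center')[:4]: print(d['centre'],d['confidence'])
for L in (.160,.173): print(L,proj(q,e+M.apply([[0,.035,L],[0,-.035,L]])).round(1).tolist())
a=q['img'][150:300,170:340]; b=p['img']
c=np.zeros((600,800,3),np.uint8); c[:320,:512]=cv2.resize(b,(512,320)); c[320:590,:306]=cv2.resize(a,(306,270))
c[320:600,310:800]=cv2.resize(q['img'][170:250,200:340],(490,280))
save({'img':c},'m1')
E
```

```text
clock: 3.1
ee_pos: [0.4583, -0.2715, 0.2587]
ee_rot: [0.193, 0.981, -0.0, 0.0]
ft_force: [-0.6, 0.8, 0.2]
gripper_width: 0.0698
finger_force: 0.0
[ 0.45827262 -0.27150111  0.25870268] [[324.57173112 213.47034221]]
[0.3842, -0.355, 0.0164] 0.89 [[155.91609329 157.98716096]]
[0.3398, -0.2791, 0.0145] 0.69 [[232.4781795   35.78546151]]
[0.4597, -0.2721, 0.0096] 0.65 [[324.2293561  211.18723513]]
[0.6294, -0.2318, 0.1428] 0.72
[0.4584, -0.2714, 0.0084] 0.64
[0.3891, -0.3567, 0.011] 0.63
[0.3402, -0.2778, 0.008] 0.45
0.16 [[244.9, 203.1], [219.6, 207.1]]
0.173 [[245.5, 206.1], [220.4, 210.0]]
```

View pics/m1.png

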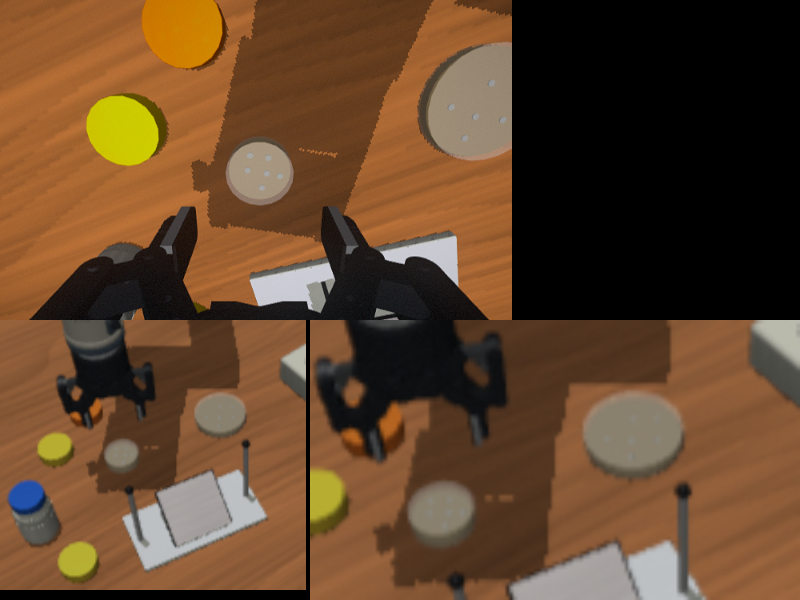

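The wrist picture shows the beige dish at about (325,212), matching the prediction. In the scene picture the fingertips are about 165–168 mm ahead of the flange at this opening. Next I descend and grip.

```bash
python3 -m creep '[[0.07,0,0,0.015,0],[0.07,0,0,0.035,0],[0.07,0,0,0.055,0],[0.07,0,0,0.07,0],[0.07,0,0,0.078,0],[0.07,0,0,0.082,0],[0.05,0,0,0.082,0],[0.05,0,0,0.082,0],[0.05,0,0,0.082,0],[0.05,0,0,0.082,0],[0.05,0,0,0.082,0],[0.05,0,0,0.082,0]]' 30
```

```text
clock: 4.3
ee_pos: [0.4574, -0.2695, 0.1783]
ee_rot: [0.192, 0.981, -0.0, 0.001]
ft_force: [-0.7, 0.3, 4.2]
gripper_width: 0.0546
finger_force: 31.9
```

```bash
python3 -m creep '[[0.05,0,0,-0.003,0],[0.05,0,0,-0.01,0],[0.05,0,0,-0.02,0],[0.05,0,0,-0.03,0],[0.05,0,0,-0.03,0],[0.05,0,0,-0.03,0]]'
python3 - <<'E'
from h import *
s=r.get_state(); print(s['ft_force'],s['gripper_width'])
p=r.camera('wrist')
e=np.array(s['ee_pos']); M=R.from_quat(s['ee_rot'])
for d in r.pinpoint(p,'dish_center')[:3]: print(d['centre'],d['confidence'],M.inv().apply(np.array(d['centre'])-e))
q=r.camera('side');o=r.camera('scene')
for k in (q,o):
  for d in r.pinpoint(k,'dish_center')[:5]: print(d['centre'],d['confidence'],M.inv().apply(np.array(d['centre'])-e))
c=np.zeros((600,800,3),np.uint8); c[:320,:512]=cv2.resize(p['img'],(512,320))
u=proj(q,e+M.apply([0,0,.16]))[0].astype(int); v=proj(o,e+M.apply([0,0,.16]))[0].astype(int)
c[320:600,:390]=cv2.resize(q['img'][u[1]-28:u[1]+28,u[0]-39:u[0]+39],(390,280),interpolation=2)
c[320:600,400:790]=cv2.resize(o['img'][v[1]-28:v[1]+28,v[0]-39:v[0]+39],(390,280),interpolation=2)
save({'img':c},'m2')
E
```

```text
clock: 4.8
ee_pos: [0.4575, -0.2696, 0.2089]
ee_rot: [0.192, 0.981, -0.0, 0.001]
ft_force: [0.3, -0.6, -1.5]
gripper_width: 0.0549
finger_force: 31.7
[ 0.3282768  -0.6225119  -1.45221894] 0.054905665921581435
[0.4641, -0.2702, 0.0369] 0.92 [-0.00599101  0.0019764   0.17197411]
[0.3367, -0.2798, 0.0102] 0.85 [ 0.10843485 -0.05496117  0.19844383]
[0.3863, -0.3542, 0.0152] 0.55 [ 0.0344236  -0.10515718  0.19362554]
[0.3425, -0.2749, 0.0093] 0.68 [ 0.10491363 -0.04823498  0.19934905]
[0.6026, -0.4097, 0.0093] 0.67 [-0.18681943 -0.07496407  0.20000098]
[0.3895, -0.3562, 0.0093] 0.59 [ 0.03071856 -0.10580014  0.19953395]
[0.4601, -0.2695, 0.0399] 0.4 [-0.00202907  0.00111471  0.1689657 ]
[0.4584, -0.2705, 0.0379] 0.75 [-0.00082746 -0.00045192  0.17096366]
[0.3867, -0.3557, 0.0096] 0.7 [ 0.03349966 -0.10639338  0.19922805]
[0.6001, -0.4122, 0.0084] 0.6 [-0.18544517 -0.07822208  0.20089919]
[0.3372, -0.2786, 0.0116] 0.51 [ 0.10842135 -0.05366174  0.19704337]
```

View pics/m2.png

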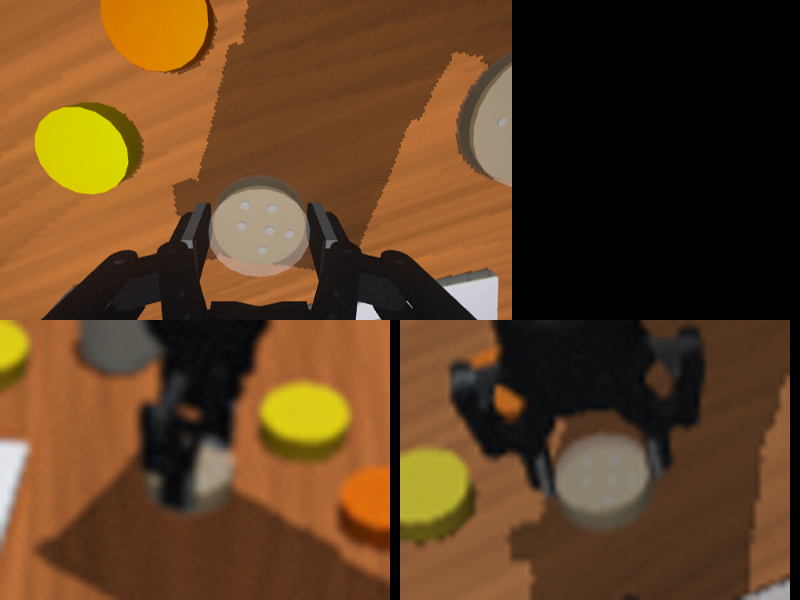

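The dish is held upright between the pads: wrist crop (258,225), scene crop (602,478). Moving to the viewing point.

```bash
python3 -m creep '[[0.05,0,0,-0.01,0],[0.05,0,0,-0.03,0],[0.05,-0.006,0.004,-0.05,0],[0.05,-0.02,0.014,-0.07,0],[0.05,-0.04,0.028,-0.085,0],[0.05,-0.062,0.043,-0.094,0],[0.05,-0.084,0.058,-0.099,0],[0.05,-0.105,0.073,-0.099,0],[0.05,-0.123,0.086,-0.099,0],[0.05,-0.136,0.095,-0.099,0],[0.05,-0.142,0.099,-0.099,0],[0.05,-0.144,0.1,-0.099,0]]'
python3 - <<'E'
from h import *
s=r.get_state(); e=np.array(s['ee_pos']); M=R.from_quat(s['ee_rot'])
p=r.camera('side'); q=r.camera('scene')
for k in (p,q):
  for n in ('view_point','dish_center'):
    for d in r.pinpoint(k,n)[:5]:
      if d['centre'][2]>.08: print(n,d['centre'],d['confidence'])
print(e,e+M.apply([0,0,.168]),s['gripper_width'])
c=np.zeros((600,800,3),np.uint8)
for i,k in enumerate((p,q)):
  u=proj(k,[.629,-.231,.14])[0].astype(int); c[:600,400*i:400*i+400]=cv2.resize(k['img'][u[1]-60:u[1]+60,u[0]-40:u[0]+40],(400,600),interpolation=2)
save({'img':c},'m3')
E
```

```text
clock: 6.1
ee_pos: [0.629, -0.2306, 0.3069]
ee_rot: [0.192, 0.981, -0.0, 0.0]
ft_force: [-0.6, 0.1, -0.9]
gripper_width: 0.0546
finger_force: 31.8
view_point [0.6307, -0.2281, 0.1415] 0.56
dish_center [0.6317, -0.233, 0.1403] 0.67
view_point [0.6266, -0.2349, 0.1398] 0.76
dish_center [0.6321, -0.2334, 0.1406] 0.83
[ 0.62899394 -0.23059114  0.30691142] [ 0.62903281 -0.23060183  0.13891142] 0.05462349480107298
```

View pics/m3.png

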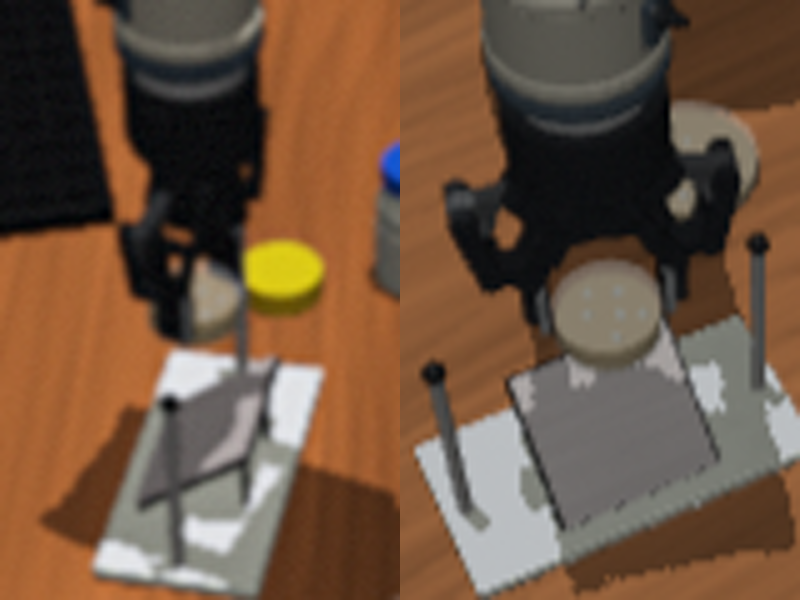

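In scene crop (606,310) the dish sits about 2 px off the midpoint of the two balls (595,308). I'll shift it a few mm, then hold.

```bash
for i in 1; do python3 -m creep '[[0.05,0.001,0,-0.0005,0],[0.05,0.002,-0.001,-0.001,0],[0.05,0.003,-0.001,-0.001,0],[0.05,0.003,-0.001,-0.001,0],[0.05,0.003,-0.001,-0.001,0],[0.05,0.003,-0.001,-0.001,0],[0.05,0.003,-0.001,-0.001,0],[0.05,0.003,-0.001,-0.001,0],[0.05,0.003,-0.001,-0.001,0],[0.05,0.003,-0.001,-0.001,0],[0.05,0.003,-0.001,-0.001,0],[0.05,0.003,-0.001,-0.001,0]]'; done
python3 - <<'E'
from h import *
s=r.get_state(); e=np.array(s['ee_pos']); M=R.from_quat(s['ee_rot'])
D=[];V=[]
for k in ('side','scene','side','scene'):
  k=r.camera(k)
  for n,L in (('view_point',V),('dish_center',D)):
    for d in r.pinpoint(k,n)[:5]:
      if d['centre'][2]>.08: L.append(d['centre'])
print(e,np.array(D),np.array(V)); d=np.mean(D,0); print(M.inv().apply(d-e), d-np.mean(V,0))
E
python3 -m creep '[[0.05,0,0,0,0],[0.05,0,0,0,0],[0.05,0,0,0,0],[0.05,0,0,0,0],[0.05,0,0,0,0],[0.05,0,0,0,0],[0.05,0,0,0,0],[0.05,0,0,0,0],[0.05,0,0,0,0],[0.05,0,0,0,0],[0.05,0,0,0,0],[0.05,0,0,0,0]]'
```

```text
clock: 7.4
ee_pos: [0.6251, -0.2308, 0.3077]
ee_rot: [0.192, 0.981, -0.0, -0.0]
ft_force: [0.3, -0.0, 0.1]
gripper_width: 0.0547
finger_force: 31.8
[ 0.62507841 -0.23083913  0.30771664] [[ 0.6287 -0.2319  0.1422]
 [ 0.628  -0.2304  0.1394]
 [ 0.6271 -0.23    0.1381]
 [ 0.6268 -0.2306  0.138 ]] [[ 0.6292 -0.2291  0.14  ]
 [ 0.6298 -0.2323  0.1435]
 [ 0.6272 -0.2309  0.1405]
 [ 0.6282 -0.2358  0.1427]]
[-0.00234096  0.00107793  0.16829159] [-0.00095  0.0013  -0.00225]
clock: 9.0
ee_pos: [0.6251, -0.2308, 0.3077]
ee_rot: [0.192, 0.981, -0.0, -0.0]
ft_force: [0.1, 0.4, -1.2]
gripper_width: 0.0542
finger_force: 31.8
```

```bash
python3 -m creep '[[0.05,0,0,0,0],[0.05,0,0,0,0],[0.05,0,0,0,0],[0.05,0,0,0,0],[0.05,0,0,0,0],[0.05,0,0,0,0],[0.05,0,0,-0.005,0],[0.05,0,0,-0.015,0],[0.05,0,0,-0.03,0],[0.05,0,0,-0.042,0],[0.05,0,0,-0.049,0],[0.05,0,0,-0.052,0]]'
python3 -m creep '[[0.05,0.006,0.008,0,0],[0.05,0.018,0.023,0,0],[0.05,0.035,0.046,0,0],[0.05,0.056,0.073,0,0],[0.05,0.078,0.102,0,0],[0.05,0.1,0.131,0,0],[0.05,0.122,0.16,0,0],[0.05,0.144,0.189,0.01,0],[0.05,0.166,0.218,0.02,0],[0.05,0.186,0.244,0.03,0],[0.05,0.202,0.265,0.04,0],[0.05,0.214,0.281,0.048,0]]'
python3 -m creep '[[0.05,0.006,0.007,0.005,0],[0.05,0.009,0.011,0.01,0],[0.05,0.009,0.011,0.012,0],[0.05,0.009,0.011,0.012,0]]'
python3 - <<'E'
from h import *
s=r.get_state(); e=np.array(s['ee_pos']); M=R.from_quat(s['ee_rot'])
D=[];N=[];T=[];H=[]
for k in ('side','scene','wrist','side','scene'):
  p=r.camera(k)
  for n,L in (('nest',N),('shutter_tab',T),('half_mark',H),('dish_center',D)):
    for d in r.pinpoint(p,n)[:5]:
      if n!='dish_center' or d['centre'][2]>.08: L.append(d['centre']); print(k,n,np.round(d['centre'],4).tolist(),d['confidence']); break
  save(p,'n_'+k)
  a=p['img']
print(e,'dish in tool',M.inv().apply(np.median(D,0)-e))
E
```

```text
clock: 10.0
ee_pos: [0.6255, -0.231, 0.362]
ee_rot: [0.192, 0.981, -0.0, 0.002]
ft_force: [-0.0, 0.1, -0.4]
gripper_width: 0.0546
finger_force: 31.8
clock: 11.0
ee_pos: [0.531, 0.1125, 0.3105]
ee_rot: [0.191, 0.982, -0.0, -0.001]
ft_force: [-0.3, 0.6, -0.8]
gripper_width: 0.0547
finger_force: 31.8
clock: 11.33
ee_pos: [0.5287, 0.1232, 0.2993]
ee_rot: [0.192, 0.981, -0.0, -0.0]
ft_force: [-0.0, 0.1, 0.3]
gripper_width: 0.0544
finger_force: 31.8
side nest [0.5282, 0.1261, 0.0688] 0.77
side shutter_tab [0.5215, 0.2383, 0.0878] 0.9
side half_mark [0.5169, 0.2665, 0.0884] 0.67
side dish_center [0.5282, 0.1237, 0.1317] 0.65
scene nest [0.5307, 0.1209, 0.0667] 0.79
scene shutter_tab [0.5212, 0.2374, 0.082] 0.9
scene half_mark [0.514, 0.2731, 0.0809] 0.78
scene dish_center [0.5325, 0.1199, 0.1311] 0.49
wrist nest [0.5325, 0.1233, 0.0671] 0.89
wrist shutter_tab [0.5194, 0.2382, 0.0889] 0.92
wrist half_mark [0.5171, 0.2684, 0.0828] 0.91
wrist dish_center [0.533, 0.1219, 0.1333] 0.97
side nest [0.5286, 0.1217, 0.0664] 0.57
side half_mark [0.5164, 0.268, 0.0878] 0.75
side dish_center [0.5315, 0.1246, 0.1315] 0.77
scene nest [0.5328, 0.1222, 0.067] 0.7
scene shutter_tab [0.5194, 0.2423, 0.0822] 0.91
scene half_mark [0.5171, 0.2688, 0.0842] 0.77
scene dish_center [0.5307, 0.1225, 0.1282] 0.72
[0.52867391 0.12319594 0.29925149] dish in tool [-0.00297     0.00053032  0.16774961]
```

```bash
python3 -m creep '[[0.05,0,0.001,0.008,0],[0.05,0,0.001,0.02,0],[0.05,0,0.001,0.032,0],[0.05,0,0.001,0.04,0],[0.05,0,0.001,0.045,0],[0.05,0,0.001,0.046,0],[0.05,0,0.001,0.046,0]]'
python3 - <<'E'
from h import *
s=r.get_state(); e=np.array(s['ee_pos']); M=R.from_quat(s['ee_rot'])
t=np.linspace(0,2*np.pi,40)
c=np.zeros((600,800,3),np.uint8)
ims={}
for k in ('side','scene','wrist'):
  p=r.camera(k)
  for n in ('nest','dish_center'):
    for d in r.pinpoint(p,n)[:1]: print(k,n,np.round(d['centre'],4).tolist(),round(d['confidence'],2))
  u=proj(p,[.531,.1235,.073])[0].astype(int); w=(80,50) if k=='wrist' else (40,25)
  if k=='wrist': u[1]=min(u[1],349); w=(160,100)
  ims[k]=p['img'][max(0,u[1]-w[1]):u[1]+w[1],u[0]-w[0]:u[0]+w[0]]
print(e)
c[:250,:400]=cv2.resize(ims['side'],(400,250),interpolation=2);c[:250,400:]=cv2.resize(ims['scene'],(400,250),interpolation=2);c[250:600,:560]=cv2.resize(ims['wrist'],(560,350),interpolation=2)
save({'img':c},'m4')
E
```

```text
clock: 13.17
ee_pos: [0.5289, 0.1246, 0.253]
ee_rot: [0.192, 0.981, -0.0, -0.001]
ft_force: [-0.1, 0.1, -0.7]
gripper_width: 0.0549
finger_force: 31.8
side nest [0.5285, 0.1219, 0.07] 0.76
side dish_center [0.3371, -0.2788, 0.0086] 0.68
scene nest [0.5333, 0.1214, 0.0659] 0.89
scene dish_center [0.3389, -0.2812, 0.0089] 0.75
wrist nest [0.5226, 0.1953, -0.0023] 0.29
[0.52891117 0.12458002 0.25295552]
```

View pics/m4.png

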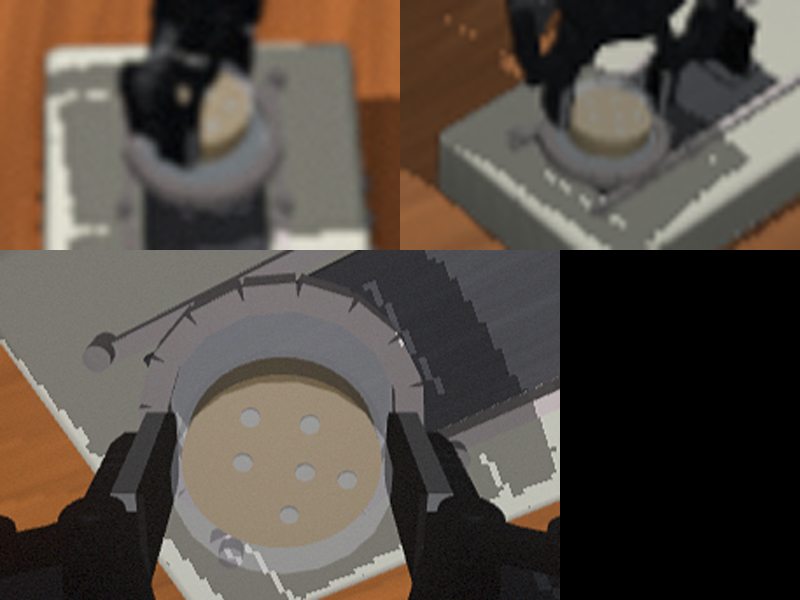

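The dish hangs just above the nest and is centred in the rim: wrist crop rim centre is about x=285, dish about x=282. Lowering the rest of the way.

```bash
python3 -m creep '[[0.05,0,0,0.002,0],[0.05,0,0,0.004,0],[0.05,0,0,0.006,0],[0.05,0,0,0.0075,0],[0.05,0,0,0.0085,0],[0.05,0,0,0.0085,0],[0.05,0,0,0.0085,0]]'
```

```text
clock: 14.2
ee_pos: [0.5291, 0.1246, 0.2451]
ee_rot: [0.192, 0.981, -0.0, -0.0]
ft_force: [-0.4, -0.1, -1.0]
gripper_width: 0.0547
finger_force: 31.8
```

```bash
python3 -m creep '[[0.05,0,0,0.0005,0],[0.05,0,0,0.001,0],[0.05,0,0,0.0015,0],[0.05,0,0,0.0015,0],[0.05,0,0,0.0015,0]]'
```

```text
clock: 14.62
ee_pos: [0.5291, 0.1246, 0.2443]
ee_rot: [0.192, 0.981, 0.0, 0.0]
ft_force: [-1.8, -0.7, 5.6]
gripper_width: 0.0542
finger_force: 32.4
```

```bash
python3 -m creep '[[0.057,0,0,0,0],[0.06,0,0,0,0],[0.065,0,0,0,0],[0.072,0,0,0,0],[0.072,0,0,0,0],[0.072,0,0,-0.005,0],[0.072,0,0,-0.02,0],[0.072,0,0,-0.04,0],[0.072,0,0,-0.065,0],[0.072,0,0,-0.085,0],[0.072,0,0,-0.095,0],[0.072,0,0,-0.1,0]]'
python3 - <<'E'
from h import *
s=r.get_state(); print(s['ee_pos'],s['joints'])
p=r.camera('wrist'); save(p,'w5')
for n in ('dish_center','nest','shutter_tab','half_mark'):
    for d in r.pinpoint(p,n)[:1]: print(n,np.round(d['centre'],4).tolist(),round(d['confidence'],2))
q=r.camera('side')
for n in ('dish_center','nest','shutter_tab','half_mark'):
    for d in r.pinpoint(q,n)[:1]: print(n,np.round(d['centre'],4).tolist(),round(d['confidence'],2))
E
```

```text
clock: 15.62
ee_pos: [0.5294, 0.1247, 0.3456]
ee_rot: [0.192, 0.981, 0.001, 0.001]
ft_force: [0.4, 0.1, -1.3]
gripper_width: 0.0719
finger_force: 0.0
[0.52944001 0.12470865 0.34558482] [ 2.09450128e-01  3.83878476e-01  1.85532414e+00  9.28972934e-06
  8.99395636e-01 -9.74547082e-01]
dish_center [0.5324, 0.1236, 0.0739] 0.6
shutter_tab [0.5183, 0.2374, 0.0859] 0.68
half_mark [0.5151, 0.2712, 0.0807] 0.89
dish_center [0.534, 0.124, 0.0791] 0.93
nest [0.5307, 0.1217, 0.0679] 0.66
shutter_tab [0.5214, 0.2422, 0.0811] 0.8
half_mark [0.5187, 0.2675, 0.0845] 0.61
```

View pics/w5.png

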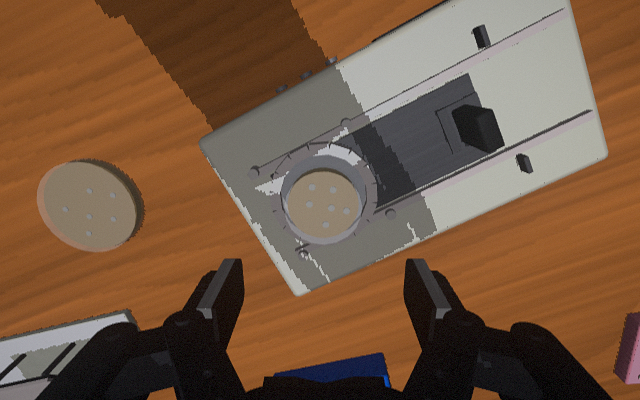

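The dish is inside the rim at about (325,205). The tab is at (478,128), and the index bars are at (481,37) and (525,162). Now I'll fix the reader yaw and half mark from the bars.

Run:
```python
from h import *
p=r.camera('wrist'); s=r.get_state(); e=np.array(s['ee_pos']); M=R.from_quat(s['ee_rot'])
a=ray(p,(481,36),.062); b=ray(p,(525,162),.062); m=(a+b)/2; d=a-b; print(a,b,m,np.linalg.norm(d))
print('yaw from bars', np.degrees(np.arctan2(d[1],d[0])))
# light box corners at z=.055 : left edge (201,140)-(298,295), top right (608,157)
for uv in [(201,140),(298,295),(608,157)]: print(uv, ray(p,uv,.055))
mk=r.cut_out(p,'dish_center')
t=np.linspace(0,2*np.pi,60)
for k in mk[:4]:
  ys,xs=np.where(k['mask']); print(k['confidence'],xs.min(),xs.max(),ys.min(),ys.max(),xs.mean(),ys.mean())
for c in ([.531,.1237],[.533,.1237]):
  P=[]
  for z in (.066,.086): P.append(proj(p,np.c_[c[0]+.028*np.cos(t),c[1]+.028*np.sin(t),0*t+z]))
  P=np.vstack(P); print(c,P.min(0),P.max(0))
y=np.degrees(np.arctan2(M.as_matrix()[1,1],M.as_matrix()[0,1])); print('tool y yaw',y)
```

```text
[0.46533054 0.2627408  0.062     ] [0.56154218 0.27246925 0.062     ] [0.51343636 0.26760502 0.062     ] 0.09670224355755624
yaw from bars -174.2261522405395
(201, 140) [0.45629947 0.05455813 0.055     ]
(298, 295) [0.60808498 0.06758941 0.055     ]
(608, 157) [0.58460764 0.33505688 0.055     ]
0.65 285 363 167 247 323.71670702179176 207.16505246166264
[0.531, 0.1237] [284.54067105 163.07992303] [364.13212294 244.41883164]
[0.533, 0.1237] [285.70927594 165.5483805 ] [365.10180718 246.70373472]
tool y yaw 67.83731819670679
```

```bash
python3 -m creep '[[0.045,0.004,0.008,0,-0.06],[0.045,0.011,0.021,0,-0.13],[0.045,0.02,0.04,0,-0.2],[0.045,0.029,0.058,0.01,-0.28],[0.045,0.037,0.073,0.02,-0.36],[0.045,0.044,0.086,0.03,-0.43],[0.045,0.049,0.096,0.038,-0.47],[0.045,0.052,0.102,0.044,-0.488],[0.045,0.052,0.102,0.044,-0.488],[0.045,0.052,0.102,0.044,-0.488]]' 40
python3 - <<'E'
from h import *
s=r.get_state(); e=np.array(s['ee_pos']); M=R.from_quat(s['ee_rot'])
m=M.as_matrix(); print(np.degrees(np.arctan2(m[1,1],m[0,1])),e,s['gripper_width'])
for k in ('side','scene','wrist'):
  p=r.camera(k)
  for n in ('shutter_tab','half_mark','dish_center'):
    for d in r.pinpoint(p,n)[:1]: print(k,n,np.round(d['centre'],4).tolist(),round(d['confidence'],2),M.inv().apply(np.array(d['centre'])-e).round(4))
save(p,'w6')
E
```

```text
clock: 17.05
ee_pos: [0.5194, 0.2386, 0.2994]
ee_rot: [-0.05, 0.999, -0.0, -0.0]
ft_force: [0.9, -0.4, -0.4]
gripper_width: 0.0449
finger_force: 0.0
95.75487213798712 [0.51935119 0.23861617 0.29941485] 0.044886249610474126
side shutter_tab [0.52, 0.2415, 0.0863] 0.91 [-0.0011  0.0029  0.2131]
side half_mark [0.5169, 0.2695, 0.0882] 0.93 [-0.0008  0.0311  0.2112]
side dish_center [0.6011, -0.4122, 0.0093] 0.6 [-0.0163 -0.6556  0.2904]
scene shutter_tab [0.5213, 0.2396, 0.0809] 0.9 [-0.0022  0.0009  0.2185]
scene half_mark [0.5134, 0.2697, 0.0814] 0.88 [0.0026 0.0316 0.218 ]
scene dish_center [0.5302, 0.1246, 0.0748] 0.83 [ 0.0005 -0.1144  0.2247]
wrist shutter_tab [0.5173, 0.2385, 0.0872] 0.9 [1.900e-03 2.000e-04 2.122e-01]
wrist dish_center [0.5314, 0.1242, 0.0768] 0.61 [-0.0007 -0.1149  0.2227]
```

View pics/w6.png

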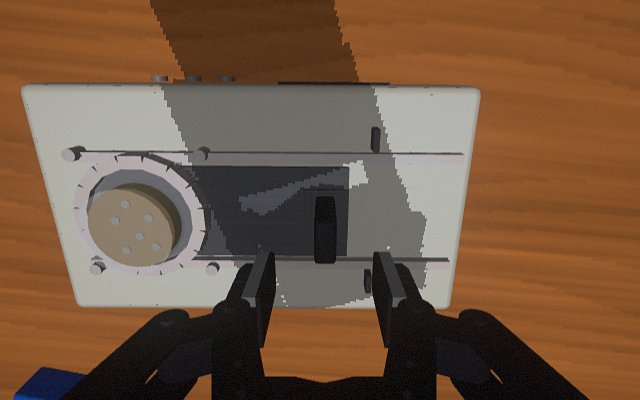

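The tab, at about (325,228), is midway between the fingers and the dish is in the nest. Descending and gripping.

```bash
python3 -m creep '[[0.045,0,0.001,0.01,0],[0.045,0,0.001,0.025,0],[0.045,0,0.001,0.04,0],[0.045,0,0.001,0.05,0],[0.045,0,0.001,0.056,0],[0.045,0,0.001,0.057,0],[0.045,0,0.001,0.057,0],[0.03,0,0.001,0.057,0],[0.022,0,0.001,0.057,0],[0.016,0,0.001,0.057,0],[0.012,0,0.001,0.057,0],[0.006,0,0.001,0.057,0]]' 40
python3 -m creep '[[0.006,0,0,0,0],[0.006,0,0,0,0],[0.006,0,0,0,0]]'
```

```text
clock: 18.65
ee_pos: [0.5196, 0.2395, 0.2434]
ee_rot: [-0.05, 0.999, -0.0, 0.0]
ft_force: [0.1, -4.1, 5.4]
gripper_width: 0.0113
finger_force: 40.5
clock: 18.9
ee_pos: [0.5196, 0.2394, 0.2434]
ee_rot: [-0.05, 0.999, 0.0, 0.0]
ft_force: [0.5, -3.6, 5.0]
gripper_width: 0.0117
finger_force: 40.7
```

```bash
python3 -m creep '[[0.006,0,0.002,0,0],[0.006,0,0.006,0,0],[0.006,0,0.011,0,0],[0.006,0,0.016,0,0],[0.006,0,0.021,0,0],[0.006,0,0.025,0,0],[0.006,0,0.028,0,0],[0.006,0,0.03,0,0],[0.006,0,0.03,0,0],[0.006,0,0.03,0,0],[0.006,0,0.03,0,0]]'
python3 - <<'E'
from h import *
s=r.get_state(); e=np.array(s['ee_pos'])
d=np.array([-.1005,.995])
print('moved',(e[:2]-[.5196,.2394])@d)
for k in ('side','scene','wrist'):
  p=r.camera(k); save(p,'f_'+k)
  for n in ('shutter_tab','half_mark','dish_center','large_dish_center'):
    for q in r.pinpoint(p,n)[:1]: print(k,n,np.round(q['centre'],4).tolist(),round(q['confidence'],2),(np.array(q['centre'][:2])@d).round(4))
a=cv2.imread('pics/f_side.png')[250:350,260:400]; b=cv2.imread('pics/f_wrist.png')
c=np.zeros((600,800,3),np.uint8); c[:375,:525]=cv2.resize(a,(525,375),interpolation=2); c[375:,:360]=cv2.resize(b,(360,225)); cc=cv2.imread('pics/f_scene.png')[120:210,320:430]; c[375:,525:]=cv2.resize(cc,(275,225),interpolation=2); cv2.imwrite('pics/m7.png',c)
print(e@np.array([*d,0]))
E
```

```text
clock: 19.82
ee_pos: [0.5168, 0.2686, 0.2434]
ee_rot: [-0.05, 0.999, -0.001, 0.001]
ft_force: [2.2, -9.8, 5.8]
gripper_width: 0.0116
finger_force: 40.8
moved 0.029362052948229956
side shutter_tab [0.5148, 0.2692, 0.086] 0.8 0.2161
side half_mark [0.5193, 0.2655, 0.0867] 0.59 0.212
side dish_center [0.6023, -0.4102, 0.0083] 0.65 -0.4687
side large_dish_center [0.4729, -0.0911, 0.0101] 0.52 -0.1382
scene shutter_tab [0.5183, 0.269, 0.0839] 0.72 0.2156
scene half_mark [0.5146, 0.2694, 0.0816] 0.61 0.2163
scene dish_center [0.5314, 0.1211, 0.0726] 0.8 0.0671
scene large_dish_center [0.4747, -0.0886, 0.0078] 0.64 -0.1359
wrist shutter_tab [0.5167, 0.2661, 0.0875] 0.58 0.2128
wrist half_mark [0.5144, 0.2707, 0.0816] 0.57 0.2176
wrist dish_center [0.5339, 0.124, 0.0746] 0.79 0.0697
0.21534525294822995
```

View pics/m7.png

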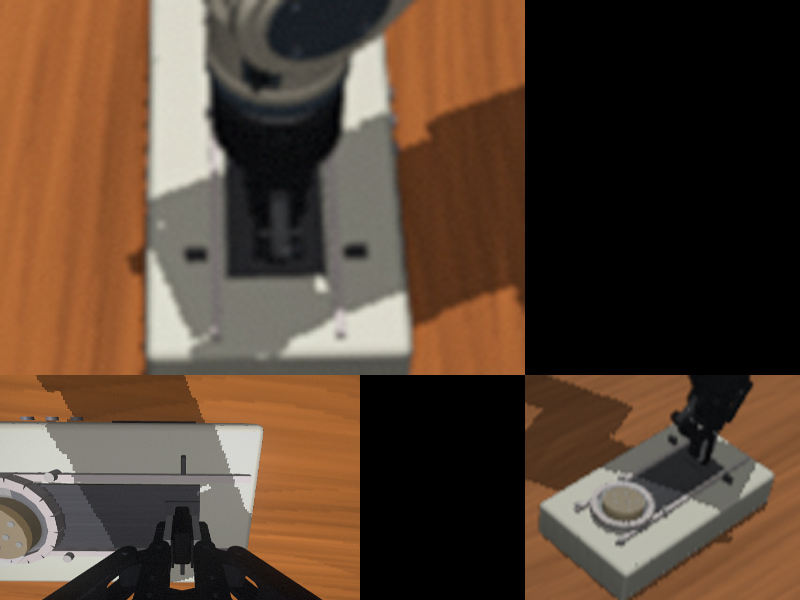

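The tab lines up with both index bars (wrist crop column about 182 vs 183), and the force is about 10 N, as expected at half travel. I'll trim 0.6 mm and hand in.

```bash
python3 -m creep '[[0.006,0,0.0006,0,0],[0.006,0,0.0006,0,0],[0.006,0,0.0006,0,0],[0.006,0,0.0006,0,0],[0.006,0,0.0006,0,0],[0.006,0,0.0006,0,0]]'
python3 -c "
from plant import r
print(r.hand_in())"
```

```text
clock: 21.07
ee_pos: [0.5168, 0.2691, 0.2434]
ee_rot: [-0.05, 0.999, -0.001, 0.0]
ft_force: [2.4, -9.2, 7.2]
gripper_width: 0.0115
finger_force: 40.9
the job is handed in; nothing more can be done
None
```

I held the small dish at the viewing point for over 2 s and set it in the nest with the shutter shut. I then handed in at about 21 s with the gripper still holding the shutter tab at half travel; the hand-in call returned no verdict.

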